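Present a loose ball sample over the inspection lens

ROBOT

A 7-joint arm with a two-finger parallel gripper is mounted at the origin on the work surface. World frame = base frame: x ahead of the robot, y to its left, z up, the work surface at z = 0. Lengths are in m, angles in rad, forces in N, time in s.
With the tool pointing down it reaches from about 0.425 to 0.925 m from the base axis. Payload 6.8 kg.
Tool frame: the origin (TCP) lies between the finger pads; the fingertips stand 22 mm ahead of it and the grasp point (between the pads) lies 3 mm ahead of it (bot.tip_reach is the distance from the TCP to the fingertips, in m); z points along the fingers, x is the direction in which the jaws open and shut, and the axes are right-handed (so a half turn about z gives the same grasp; the last joint's range is limited). The gripper opens to 85 mm and grips with 20 to 120 N. Pads are 22 mm wide; open, the fingers measure 114 mm over their backs; the gripper's body (76 mm by 85 mm) begins 54 mm behind the grasp point. The pads swing forward as they close: fully open they stand 13 mm farther back than shut.
Start: joints at [-1.23, 0.477, 0.022, 1.555, -0.011, 1.109, -0.083], TCP at [0.293, 0.608, 0.217] pointing down, gripper open.
Joint ranges: [-2.96, 2.96], [-0.34, 2.1], [-1.41, 1.46], [0.24, 2.44], [-1.37, 4.51], [0.17, 1.92], [-2.96, 2.96]. Speed limits (rad/s): [2.39, 2.39, 3.14, 3.14, 3.14, 3.14, 3.14].

INTERFACE

Orientations are given as a unit quaternion [w, x, y, z].
In Python, from station import bot gives the robot as it stands.
- The arm moves only by the tool step_arm, never from a script. Its argument "targets" is a list of rows, each a list of 5 numbers: the shift along the tool's x, y, z in mm, then the turn about the tool's z in degrees, then the closure, from 0 (fully open) to 1 (shut). In form: [[dx, dy, dz, spin, jaw], ...]. A call has 1 to 20 rows; each row is the pose to reach, as a shift and turn from the pose commanded when the call began, along the tool's axes at that moment; what a row does not reach only later rows make up. A row lasts 1/12 s, in which the tool goes at most 41.7 mm and 7.16 degrees, less where a joint would pass 70% of its speed; a pose out of reach is approached as far as the arm can. A call with a gripper value outside its range is refused whole. The fingers move at their own pace and stop on an object; "newtons" is the grip in N (left out, the last holds). Time passes only in rows, so rows that repeat a pose let the fingers close. It gives the time, the measured TCP pose, the force and the opening at its end, in the units of the state.
- bot.get_obs(): the state, without advancing time (a new reading comes with each control period).
- bot.read_camera(name): name is "scene" or "side" or "wrist"; returns a dict with "frame" (420x560x3 uint8, red, green, blue), "z_map" (420x560 float32, m along the optical axis (not along the pixel's ray), 0 where there is no reading), "fov_y" (degrees; the focal length in pixels is half the picture's height over the tangent of half this angle, whatever the lens; pixels are square), "cx", "cy" (the principal point, pixels), "distortion" ([k1, k2, p1, p2, k3] as OpenCV has them; the pictures are not rectified), "R" (3x3) and "t" (3): a world point X has camera coordinates R X + t. Camera axes: x right, y down, z forward; pixel columns grow to the right and rows downward; lengths in m; the calibration is good to about 2 mm. A picture is of the moment at which its call begins.
- bot.hand_in(): hands the job in, once; it reports no verdict.
The state is a dict: "t": time; "q": joint angles; "joint_vel": joint speeds; "joint_torque": joint torques, N m; "eef_pos": TCP position; "tool_rot": TCP orientation; "contact_force": force on the tool from outside, world axes, zero at the start; "torque": the same for the moment, N m; "gripper_width": opening from 0.0 (shut) to 1.0 (fully open).
Only numpy, scipy, OpenCV 4.12 (cv2) and the standard library are available. Lean on these libraries where they do the work, as an engineer would, in place of code of your own. Each camera call takes 0.05 s, during which the arm holds its last target.

TASK

Turn the dock's hold-down knob clockwise until it clicks past its detent and stays over, which frees the tray; then lift the tray by its handle and carry it to the upward-looking inspection microscope without letting the loose steel ball get out of its shallow pocket. Finish while holding the tray in the gripper, level and still, with the pocket centred over the lens and the tray's underside about 50 mm above the lens; leave the jar, slide box and pen cup alone and do not put the tray down.

Things in the scene. Friction and masses are not known exactly. Their poses are not given: they have to be found in the camera images.
- dock: fixed grey base plate, 112 mm (x) by 252 mm (y) by 12 mm, steel lips 8 mm high around the tray (2 mm play). Origin on the bench right below the seated tray's centre; y points along the plate to the knob, whose axis stands at y = +125 mm; the plate runs from y = -86 to +166 mm. A fixed dark block 22 x 20 mm, top 42 mm above the bench, stands beside the knob, 40 mm to its +x side
- knob (a joint): knob angle, rad: 0 = tray locked, grows clockwise seen from above. An over-centre spring resists up to half-way (0.6; about 0.2 N m at the start, none at 0.6) and throws it back if let go before; past that it clicks over and is held at a stop at 1.2. A steel tongue on its shaft, 60 mm long, at 0 overlaps the tray's edge 2.5 mm above the plate and blocks lifting; at 1.2 it is clear of the tray
- knob_grip (a point): point on the knob's vertical axis at the height to grip, 76 mm above the bench. The knob is a black upright bar 12 mm wide (x), 46 mm long (y), on a black disc 48 mm across; bar top 88 mm, disc top 51 mm above the bench. The axes turn with the knob; at knob value 0 they are parallel to the dock's
- tray_handle (a point): centre of the tray's handle, a level aluminium bar 12 mm wide (x), 122 mm long (y), 14 mm tall, on posts at y = -55 and +55 mm; 62 mm above the tray's underside, 74 mm above the bench while docked; 47 mm gap between plate and bar. Tray: aluminium plate 90 mm (x) by 150 mm (y) by 8 mm, 0.2 to 0.45 kg in all, centre of mass below the handle's middle
- pocket (a point): where the ball's centre is when it sits in the middle of the tray's pocket: 16 mm above the tray's underside, straight below the middle of the handle. The pocket is a round recess 40 mm across and 4 mm deep with a glass floor 4 mm thick, in the middle of the tray
- tray_underside (a point): centre of the tray's underside, 62 mm below the handle's centre
- ball_center (a point): centre of the loose steel ball, 24 mm diameter, 56 g, free to roll in the pocket under the handle; in the pocket its centre stays within about 11 mm of point pocket
- lens (a point): centre of the upward-looking lens glass, top of a fixed white and dark round inspection microscope 100 mm across at the foot, 48 mm at the top and 60 mm tall; z is up
- jar: bystander: glass jar with a white lid, 52 mm across, 75 mm tall; origin at the centre of its underside
- slidebox: bystander: grey flat slide box 60 x 100 x 32 mm; origin at the centre of its underside
- pencup: bystander: clear cup with pens, 76 mm across, 85 mm tall (pens to about 115 mm); origin at the centre of its underside
- tray: the whole tray (see tray_handle); origin at the centre of its underside, axes as the handle's
- scope: the inspection microscope (see lens); origin at the centre of its foot on the bench

How it is judged:
On the way, in this order (a step that is already met when the one before it is completed fails the run):
1. the knob has clicked past its detent while the tray sits in the dock (value of joint knob above 0.9 rad and z of tray_underside in the frame of dock below 0.025 m), for 0.2 s.
2. the tray is lifted clear of the dock with the ball in its pocket (z of tray_underside in the frame of dock above 0.04 m and not (distance between ball_center and pocket above 0.017 m)), for 0.2 s.
At the end, for the whole second after the job is handed in: Gripper holds the tray, free of microscope and dock: underside 30 to 70 mm above the lens, pocket centre within 15 mm of the lens axis, tilt under 0.12 rad, slower than 30 mm/s, ball in its pocket (within 17 mm of its middle), knob above 0.9 rad (value of joint knob above 0.9 rad and not (distance between ball_center and pocket above 0.017 m) and angle between tray_underside's own z axis and vertical below 0.12 rad and horizontal distance between pocket and lens below 0.015 m and z of tray_underside in the frame of lens between 0.03 and 0.07 m and linear speed of tray below 0.03 m/s and contact force between the fingers and tray above 1 N and contact force between tray and scope below 0.1 N and contact force between tray and dock below 0.1 N); the arm keeps its last pose, push and grip.
It fails at once if the ball leaves its pocket (its centre more than 17 mm from the pocket's middle) (distance between ball_center and pocket above 0.017 m).
It fails at once if a bystander is pushed more than 20 mm (distance of any of jar, slidebox, pencup from where it was at the start of the episode above 0.02 m).
It also fails if it takes over 61 s, if anything falls off the work surface, if the arm or the gripper's body presses on something with over 40 N, if the wrist force passes 120 N, or if a joint passes its speed limit or range.

## Working session

There is one attempt and no reset: what is moved stays moved. The work goes in short steps, Python scripts to look and compute and a tool call to move; the robot and the scene stay as the last step left them, time stands still between calls to the robot, and variables do not carry over. Pictures are saved under pics/ and viewed, and the job is handed in when it is done.

Besides the shell and the picture viewer there is one more tool, called as name(argument=value, ...), one argument or row to a line, values as JSON. step_arm: Moves the arm, as the interface text tells. Its arguments: {"type":"object","properties":{"targets":{"type":"array"},"newtons":{"type":"number"}},"required":["targets"]}

```bash
mkdir -p pics; ls; python3 - <<'E'
from station import bot
import cv2,numpy as np
print(bot.get_obs())
for n in ["scene","side","wrist"]:
    c=bot.read_camera(n)
    cv2.imwrite(f"pics/{n}0.png",c["frame"][:,:,::-1])
    np.savez(f"{n}0.npz",**{k:np.array(v) for k,v in c.items()})
    print(n,c["fov_y"],c["cx"],c["cy"],c["distortion"],c["R"],c["t"])
E
```

```text
pics
{'t': 0.0, 'q': array([-1.23008827,  0.47780606,  0.02236292,  1.5564792 , -0.01151155,
        1.10927928, -0.08309231]), 'joint_vel': array([-5.47587530e-04,  1.23535137e-03,  6.92303758e-05,  1.83483686e-03,
        1.21085352e-03, -9.28500616e-04,  4.57220104e-05]), 'joint_torque': array([ 6.75959618e-04, -5.96444178e+01,  1.60800666e+00, -2.81197625e+01,
        1.24412737e-02,  9.28773807e-03, -1.66324315e-05]), 'eef_pos': array([0.29263098, 0.60757361, 0.21601047]), 'tool_rot': array([ 5.47379401e-04,  8.46725396e-01,  5.32029373e-01, -7.41574019e-04]), 'contact_force': array([ 0.03147802, -0.4331865 , -0.46783137]), 'torque': array([0.00897715, 0.00835297, 0.043635  ]), 'gripper_width': 1.0035977020035536}
scene 52.97178018951294 279.9262113064119 207.84402037824356 [-0.10905728  0.          0.          0.          0.        ] [[-0.63616925  0.77148677  0.00984136]
 [ 0.5551379   0.46655147 -0.68858669]
 [-0.53582702 -0.43259436 -0.72508725]] [ 0.33507281 -0.29812136  1.2214507 ]
side 50.05946948481194 270.4889346091524 198.35663212214794 [-0.11252561  0.          0.          0.          0.        ] [[ 0.82085606 -0.57109467 -0.00679802]
 [-0.42935028 -0.60918484 -0.66674745]
 [ 0.37663467  0.55022241 -0.74525273]] [-0.46906086  0.33581507  0.5905981 ]
wrist 63.60061386734273 278.31412682182594 212.73262170634803 [-0.05812176  0.          0.          0.          0.        ] [[ 0.43364841  0.90108142 -0.00115555]
 [ 0.86854275 -0.41764687  0.26684189]
 [ 0.23996366 -0.1167192  -0.96373963]] [-0.67476788 -0.03467937  0.37739667]
```

View pics/scene0.png

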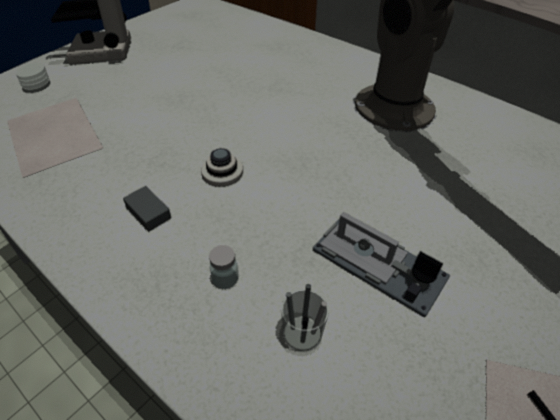

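View pics/side0.png

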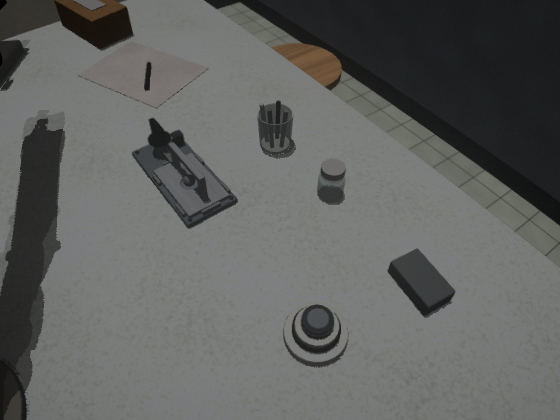

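View pics/wrist0.png

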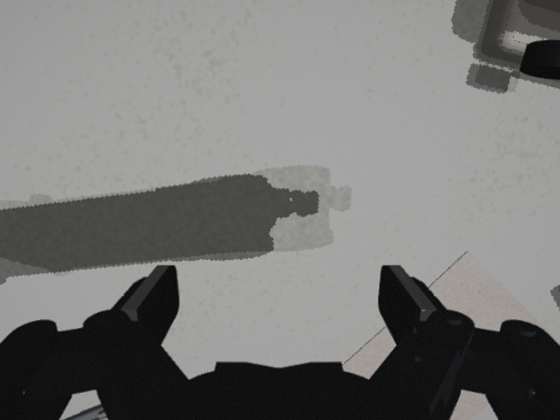

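The scene view shows the dock at about (380,260), with the knob at (427,270), the scope at (221,163), the jar at (223,265), the cup at (303,320) and the slide box at (147,207). In the side view the dock is near (185,175) and the scope near (317,330). I'll crop in for detail.

```bash
cat > h.py <<'E'
import cv2,numpy as np
from station import bot
def snap(n,tag):
    c=bot.read_camera(n); d={k:np.array(v) for k,v in c.items()}
    cv2.imwrite(f"pics/{n}{tag}.png",c["frame"][:,:,::-1]); np.savez(f"{n}{tag}.npz",**d); return d
def load(n): return dict(np.load(n+".npz"))
def K(c):
    f=c["frame"].shape[0]/2/np.tan(np.radians(c["fov_y"])/2)
    return np.array([[f,0,c["cx"]],[0,f,c["cy"]],[0,0,1.]])
def rays(c,uv):
    p=cv2.undistortPoints(np.array(uv,float).reshape(-1,1,2),K(c),c["distortion"].astype(float)).reshape(-1,2)
    d=np.c_[p,np.ones(len(p))]
    return -c["R"].T@c["t"], d@c["R"]
def onplane(c,uv,z):
    o,d=rays(c,uv); s=(z-o[2])/d[:,2]; return o+d*s[:,None]
def bydepth(c,uv):
    o,d=rays(c,uv); z=np.array([c["z_map"][int(round(v)),int(round(u))] for u,v in np.array(uv).reshape(-1,2)]); return o+d*z[:,None]
def cloud(c):
    h,w=c["z_map"].shape; u,v=np.meshgrid(np.arange(w),np.arange(h))
    o,d=rays(c,np.c_[u.ravel(),v.ravel()]); P=o+d*c["z_map"].ravel()[:,None]
    P[c["z_map"].ravel()<=0]=np.nan; return P.reshape(h,w,3)
def proj(c,X):
    r,_=cv2.Rodrigues(c["R"].astype(float)); return cv2.projectPoints(np.array(X,float).reshape(-1,1,3),r,c["t"].astype(float),K(c),c["distortion"].astype(float))[0].reshape(-1,2)
def crop(c,x0,y0,w,h,s,name):
    im=c["frame"][y0:y0+h,x0:x0+w,::-1]; im=cv2.convertScaleAbs(im,alpha=1.8)
    cv2.imwrite(f"pics/{name}.png",cv2.resize(im,None,fx=s,fy=s,interpolation=cv2.INTER_CUBIC))
E
python3 - <<'E'
from h import *
a=load("scene0");b=load("side0")
crop(a,300,200,160,120,5,"sc_dock");crop(b,120,105,130,130,4.6,"sd_dock")
for n,c,boxes in (("scene",a,dict(dock=(305,205,455,320),scope=(195,140,250,190),jar=(200,235,245,295),cup=(270,275,335,355),box=(115,180,175,235))),
 ("side",b,dict(dock=(125,110,245,230),scope=(275,295,355,370),jar=(310,150,355,210),cup=(250,90,300,160),box=(380,240,460,320)))):
    P=cloud(c)
    print(n,"bench z",np.nanmedian(P[...,2]))
    for k,(x0,y0,x1,y1) in boxes.items():
        Q=P[y0:y1,x0:x1].reshape(-1,3);Q=Q[np.isfinite(Q[:,2])&(Q[:,2]>0.02 if k!="dock" else Q[:,2]>.007)&(Q[:,2]<.2)]
        if len(Q): print(k,len(Q),Q.min(0).round(3),Q.max(0).round(3),np.median(Q,0).round(3), "top:",Q[Q[:,2]>np.percentile(Q[:,2],98)-.006].mean(0).round(3))
E
```

```text
scene bench z 0.0004276898845639865
dock 7013 [0.467 0.127 0.007] [0.761 0.38  0.114] [0.538 0.254 0.02 ] top: [0.635 0.279 0.092]
scope 727 [ 0.487 -0.21   0.02 ] [ 0.58  -0.126  0.062] [ 0.545 -0.16   0.041] top: [ 0.535 -0.172  0.059]
jar 945 [0.72 0.02 0.02] [0.771 0.07  0.079] [0.752 0.054 0.069] top: [0.745 0.045 0.075]
cup 2073 [0.705 0.19  0.02 ] [0.78  0.264 0.114] [0.746 0.225 0.065] top: [0.73  0.215 0.107]
box 1034 [ 0.699 -0.259  0.02 ] [ 0.767 -0.154  0.036] [ 0.735 -0.199  0.032] top: [ 0.733 -0.204  0.033]
side bench z 0.00035892485206601155
dock 5209 [0.464 0.124 0.007] [0.581 0.379 0.091] [0.517 0.227 0.021] top: [0.522 0.245 0.083]
scope 1931 [ 0.486 -0.224  0.02 ] [ 0.576 -0.131  0.063] [ 0.524 -0.185  0.041] top: [ 0.532 -0.177  0.059]
jar 881 [0.717 0.016 0.02 ] [0.767 0.065 0.079] [0.734 0.032 0.063] top: [0.742 0.041 0.075]
cup 1436 [0.703 0.186 0.02 ] [0.778 0.265 0.116] [0.73  0.212 0.068] top: [0.727 0.214 0.108]
box 2068 [ 0.695 -0.26   0.02 ] [ 0.766 -0.156  0.036] [ 0.726 -0.212  0.032] top: [ 0.729 -0.21   0.032]
```

View pics/sc_dock.png

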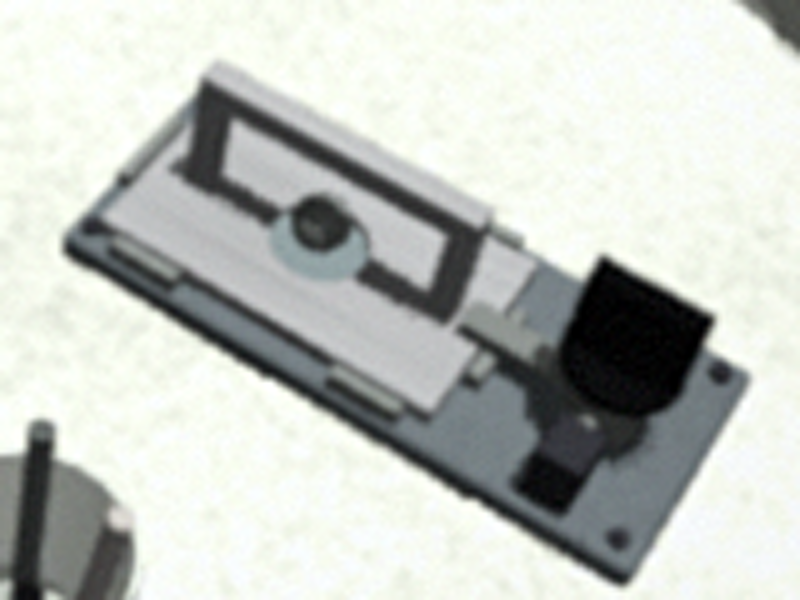

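View pics/sd_dock.png

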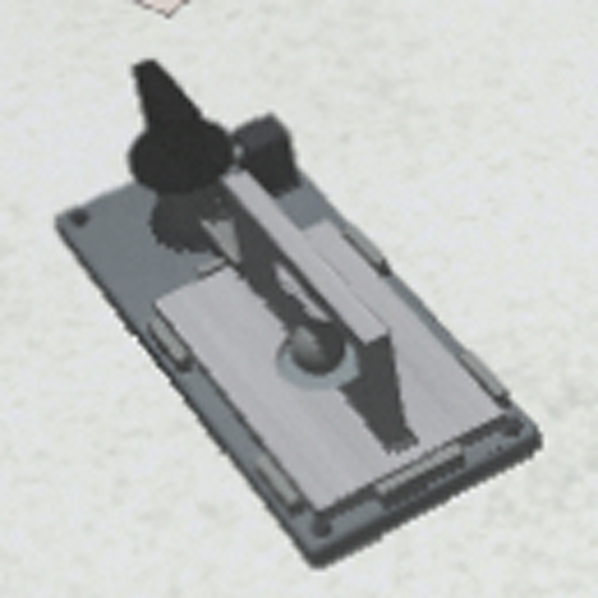

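```bash
python3 - <<'E'
from h import *
for n in ("scene0","side0"):
    P=cloud(load(n)).reshape(-1,3); P=P[np.isfinite(P[:,2])]
    P=P[(P[:,0]>.45)&(P[:,0]<.6)&(P[:,1]>.1)&(P[:,1]<.4)]
    def rect(Q,name):
        r=cv2.minAreaRect(Q[:,:2].astype(np.float32)*1000); print(n,name,len(Q),np.round(r[0],1),np.round(r[1],1),round(r[2],2),"med z",np.median(Q[:,2]).round(4), "mean",Q.mean(0).round(4))
    rect(P[(P[:,2]>.006)&(P[:,2]<.016)],"plate")
    rect(P[(P[:,2]>.077)&(P[:,2]<.085)&(P[:,1]<.29)],"handletop")
    rect(P[(P[:,2]>.085)&(P[:,2]<.093)&(P[:,1]>.29)],"knobtop")
    rect(P[(P[:,2]>.017)&(P[:,2]<.024)&(P[:,1]<.285)],"traytop")
    H=P[(P[:,2]>.077)&(P[:,2]<.085)&(P[:,1]<.29)]
    v=cv2.fitLine(H[:,:2].astype(np.float32),cv2.DIST_HUBER,0,.001,.001).ravel();print("handle line",v,np.degrees(np.arctan2(v[1],v[0])))
    K_=P[(P[:,2]>.085)&(P[:,2]<.093)&(P[:,1]>.29)]
    if len(K_)>4:
        v=cv2.fitLine(K_[:,:2].astype(np.float32),cv2.DIST_HUBER,0,.001,.001).ravel();print("knob line",v,np.degrees(np.arctan2(v[1],v[0])))
    S=cloud(load(n)).reshape(-1,3); S=S[np.isfinite(S[:,2])&(abs(S[:,0]-.53)<.07)&(abs(S[:,1]+.175)<.07)]
    T=S[S[:,2]>.055]; print("scope top",cv2.minEnclosingCircle(T[:,:2].astype(np.float32)*1000),len(T)); F=S[(S[:,2]>.004)]; print("foot",cv2.minEnclosingCircle(F[:,:2].astype(np.float32)*1000))
E
```

```text
scene0 plate 2077 [525.5 253.5] [113.6 253.1] 1.39 med z 0.012 mean [0.5466 0.2988 0.0119]
scene0 handletop 399 [525.9 213.4] [ 14.8 122. ] 1.46 med z 0.081 mean [0.5268 0.2147 0.0808]
scene0 knobtop 150 [523.3 338.7] [14.6 44.2] 6.71 med z 0.0878 mean [0.5239 0.3392 0.0877]
scene0 traytop 2160 [526.9 208.3] [108.3 157.2] 2.94 med z 0.0202 mean [0.5365 0.2136 0.0202]
handle line [ 0.02725021 -0.99962866  0.527655    0.20101812] -88.43848
knob line [ 0.05551066 -0.9984581   0.5239006   0.3391788 ] -86.81783
scope top ((534.6749877929688, -173.32322692871094), 25.543996810913086) 221
foot ((530.5159912109375, -157.6350555419922), 65.98859405517578)
side0 plate 1476 [522.6 251.8] [112.7 254.8] 1.37 med z 0.0128 mean [0.5051 0.2471 0.0125]
side0 handletop 316 [523.8 211. ] [ 13.3 123.2] 0.77 med z 0.0816 mean [0.5235 0.2082 0.0814]
side0 knobtop 92 [520.4 336.7] [12.6 47.9] 1.18 med z 0.0883 mean [0.5197 0.3359 0.0881]
side0 traytop 2124 [524.7 207. ] [107.8 156.4] 0.8 med z 0.0206 mean [0.52   0.1998 0.0205]
handle line [ 0.01587296 -0.999874    0.5235127   0.20815316] -89.0905
knob line [ 0.04256531 -0.9990937   0.519203    0.33778548] -87.56045
scope top ((532.7294921875, -176.6729278564453), 24.16452980041504) 758
foot ((527.5562744140625, -165.11439514160156), 73.33778381347656)
```

step_arm(
  targets=[
    [-4,10,1,2,0.3],
    [-14,32,4,6,0.3],
    [-28,64,7,13,0.3],
    [-43,97,11,19,0.3],
    [-58,130,14,25,0.3],
    [-72,162,18,31,0.3],
    [-86,194,22,38,0.3],
    [-101,227,25,44,0.3],
    [-115,260,29,50,0.3],
    [-130,292,32,57,0.3],
    [-140,314,35,61,0.3],
    [-144,324,36,63,0.3],
    [-144,324,36,63,0.3],
    [-144,324,36,63,0.3],
  ],
)

```text
t: 1.32
eef_pos: [0.5219, 0.3382, 0.1809]
tool_rot: [-0.0, 1.0, 0.012, -0.0]
contact_force: [-1.3, 1.1, 0.4]
gripper_width: 0.701
```

```bash
python3 - <<'E'
from h import *
c=snap("wrist","1")
o=bot.get_obs();print(o["eef_pos"],o["tool_rot"],o["q"],o["gripper_width"],o["contact_force"])
P=cloud(c).reshape(-1,3); P=P[np.isfinite(P[:,2])]
P=P[(P[:,0]>.45)&(P[:,0]<.6)&(P[:,1]>.1)&(P[:,1]<.4)]
for lo,hi,y0,y1,nm in ((.077,.085,.13,.285,"handle"),(.084,.093,.3,.38,"knob"),(.006,.016,0,1,"plate"),(.017,.024,0,.285,"tray")):
    Q=P[(P[:,2]>lo)&(P[:,2]<hi)&(P[:,1]>y0)&(P[:,1]<y1)]
    if len(Q)>5:
        r=cv2.minAreaRect(Q[:,:2].astype(np.float32)*1000);print(nm,len(Q),np.round(r[0],1),np.round(r[1],1),round(r[2],2),np.median(Q[:,2]).round(4))
E
```

```text
[0.52112971 0.33947642 0.18091911] [-4.71730433e-04  9.99919169e-01  1.26977977e-02 -4.45677794e-04] [-0.92525243  0.43802777  0.33247981  1.7426604  -0.16802604  0.98886935
 -0.50380048] 0.7041776197031479 [ 0.07768206  1.05883334 -0.16332245]
handle 1144 [524.2 232. ] [12.  85.3] 1.02 0.08
knob 899 [521.5 338.6] [11.7 45.5] 1.63 0.0869
plate 8735 [523.7 258.9] [112.9 241.5] 1.35 0.0111
tray 8540 [524.5 212.4] [106.5 146.8] 0.96 0.019
```

View pics/wrist1.png

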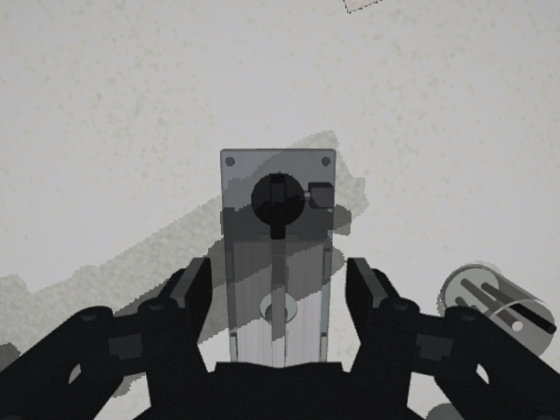

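The wrist view shows the knob bar centred between the jaws at column 278. Next I descend and grip.

step_arm(
  targets=[
    [0,0,5,0,0.3],
    [0,0,18,0,0.3],
    [0,0,34,0,0.3],
    [0,0,50,0,0.3],
    [0,0,66,0,0.3],
    [0,0,82,0,0.3],
    [0,0,94,0,0.3],
    [0,0,100,0,0.3],
    [0,0,102,0,0.3],
    [0,0,102,0,0.3],
  ],
  newtons=80,
)

```text
t: 2.2
eef_pos: [0.5219, 0.338, 0.0785]
tool_rot: [0.0, 1.0, 0.012, -0.0]
contact_force: [-0.7, -0.1, 0.3]
gripper_width: 0.699
```

step_arm(
  targets=[
    [0,0,0,0,0.5],
    [0,0,0,0,0.7],
    [0,0,0,0,0.85],
    [0,0,0,0,1],
    [0,0,0,0,1],
    [0,0,0,0,1],
    [0,0,0,0,1],
    [0,0,0,0,1],
    [0,0,0,0,1],
  ],
)

```text
t: 2.95
eef_pos: [0.5223, 0.3378, 0.079]
tool_rot: [-0.0, 1.0, 0.011, -0.0]
contact_force: [-0.6, -0.2, -0.2]
gripper_width: -0.001
```

The jaws read fully shut, so I check the picture.

```bash
python3 - <<'E'
from h import *
c=snap("wrist","2");a=snap("scene","2");b=snap("side","2")
crop(a,300,180,200,150,4,"sc2");crop(b,90,60,160,150,4,"sd2")
print(bot.get_obs()["gripper_width"])
E
```

```text
-0.0005358554966760333
```

View pics/wrist2.png

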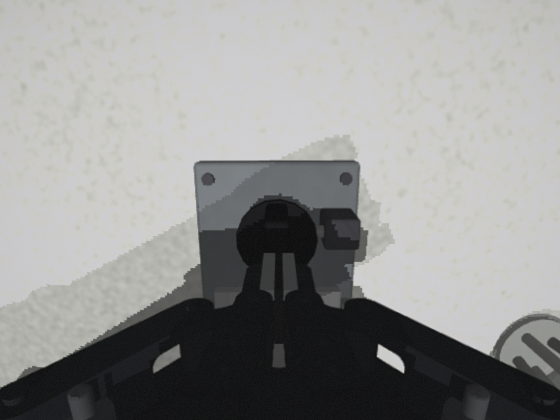

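View pics/sc2.png

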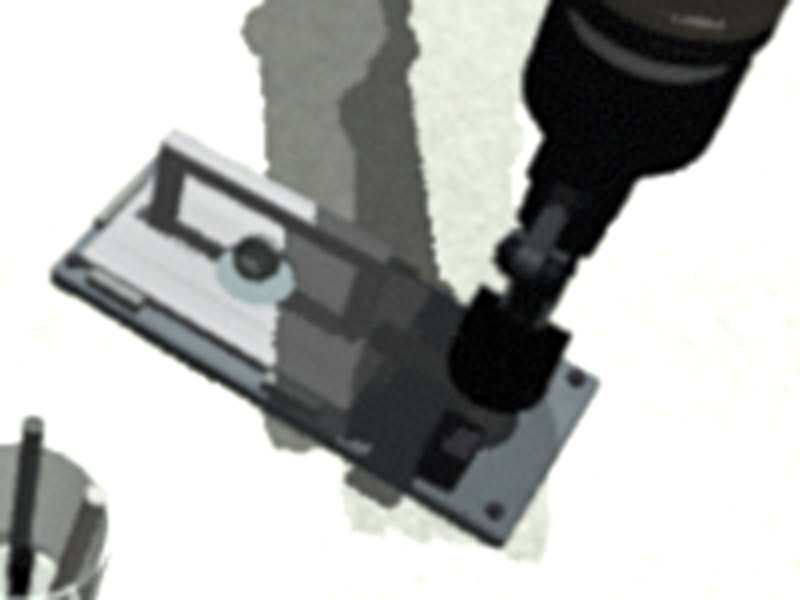

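View pics/sd2.png

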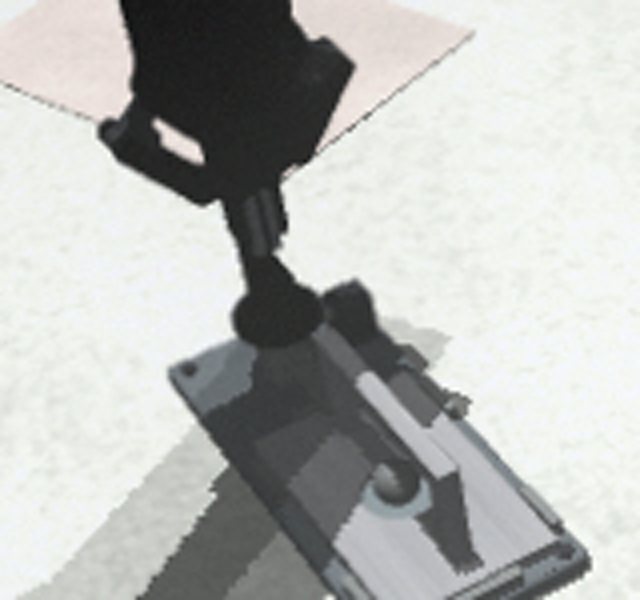

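```bash
python3 - <<'E'
from h import *
c=load("wrist2")
im=cv2.convertScaleAbs(c["frame"][190:320,210:350,::-1],alpha=4); cv2.imwrite("pics/w2z.png",cv2.resize(im,None,fx=4.5,fy=4.5,interpolation=cv2.INTER_CUBIC))
P=cloud(c)
for v in (215,255,265,275,285,292): print(v,[tuple((P[v,u]*1000).round().tolist()) for u in range(244,312,6)])
E
```

```text
215 [(502.0, 352.0, 47.0), (506.0, 353.0, 50.0), (510.0, 353.0, 50.0), (513.0, 353.0, 50.0), (517.0, 361.0, 77.0), (520.0, 361.0, 78.0), (523.0, 361.0, 78.0), (526.0, 361.0, 76.0), (530.0, 354.0, 51.0), (533.0, 354.0, 50.0), (537.0, 353.0, 49.0), (544.0, 343.0, 11.0)]
255 [(503.0, 329.0, 51.0), (506.0, 329.0, 51.0), (510.0, 329.0, 51.0), (513.0, 329.0, 50.0), (518.0, 349.0, 100.0), (521.0, 350.0, 100.0), (523.0, 349.0, 100.0), (526.0, 349.0, 99.0), (528.0, 350.0, 100.0), (534.0, 329.0, 50.0), (538.0, 329.0, 51.0), (541.0, 329.0, 50.0)]
265 [(499.0, 305.0, 11.0), (510.0, 345.0, 100.0), (513.0, 345.0, 100.0), (515.0, 346.0, 102.0), (518.0, 349.0, 109.0), (521.0, 349.0, 109.0), (523.0, 349.0, 109.0), (525.0, 350.0, 111.0), (528.0, 350.0, 110.0), (531.0, 345.0, 100.0), (534.0, 345.0, 100.0), (546.0, 306.0, 12.0)]
275 [(499.0, 296.0, 11.0), (511.0, 345.0, 110.0), (514.0, 345.0, 111.0), (516.0, 349.0, 119.0), (518.0, 349.0, 119.0), (521.0, 349.0, 118.0), (523.0, 350.0, 119.0), (525.0, 349.0, 119.0), (528.0, 349.0, 119.0), (530.0, 345.0, 110.0), (533.0, 345.0, 110.0), (535.0, 346.0, 111.0)]
285 [(509.0, 345.0, 119.0), (512.0, 345.0, 120.0), (514.0, 345.0, 118.0), (517.0, 349.0, 126.0), (519.0, 349.0, 125.0), (521.0, 349.0, 126.0), (523.0, 349.0, 127.0), (525.0, 349.0, 127.0), (527.0, 349.0, 127.0), (530.0, 346.0, 119.0), (532.0, 345.0, 119.0), (535.0, 345.0, 119.0)]
292 [(511.0, 350.0, 134.0), (513.0, 351.0, 136.0), (515.0, 352.0, 136.0), (517.0, 350.0, 134.0), (519.0, 350.0, 133.0), (521.0, 348.0, 129.0), (523.0, 348.0, 129.0), (525.0, 348.0, 129.0), (527.0, 350.0, 134.0), (529.0, 352.0, 136.0), (531.0, 352.0, 136.0), (533.0, 352.0, 136.0)]
```

View pics/w2z.png

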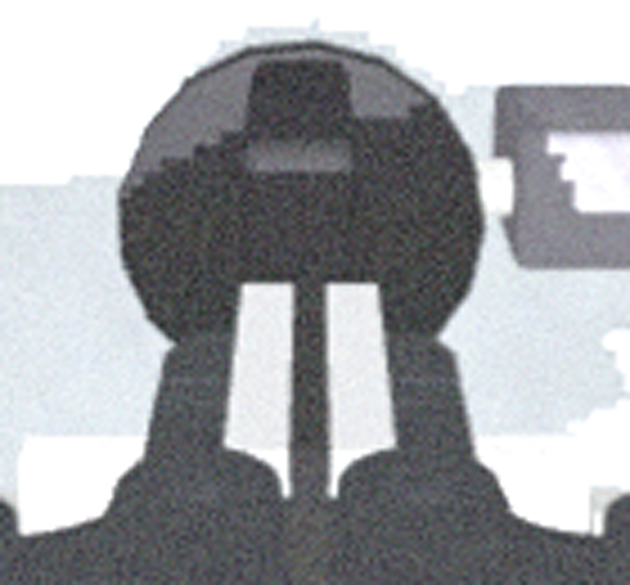

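```bash
python3 - <<'E'
from h import *
print("tip_reach",bot.tip_reach, bot.get_obs()["eef_pos"])
for n,box in (("scene2",(405,225,450,300)),("side2",(140,90,180,150))):
    c=load(n);P=cloud(c);x0,y0,x1,y1=box
    Q=P[y0:y1,x0:x1].reshape(-1,3);Q=Q[np.isfinite(Q[:,2])&(Q[:,2]>.053)&(abs(Q[:,0]-.522)<.08)&(abs(Q[:,1]-.338)<.03)]
    for z in range(55,150,5):
        S=Q[(Q[:,2]*1000>=z)&(Q[:,2]*1000<z+5)]
        if len(S): print(n,z,len(S),S.min(0).round(3)[:2],S.max(0).round(3)[:2])
E
```

```text
tip_reach 0.022 [0.52226073 0.33786079 0.07895873]
scene2 55 42 [0.526 0.317] [0.529 0.361]
scene2 60 43 [0.524 0.319] [0.53  0.361]
scene2 65 52 [0.523 0.317] [0.53  0.361]
scene2 70 42 [0.525 0.317] [0.531 0.36 ]
scene2 75 45 [0.525 0.318] [0.53  0.361]
scene2 80 48 [0.524 0.316] [0.531 0.361]
scene2 85 102 [0.517 0.317] [0.53  0.361]
scene2 90 9 [0.521 0.33 ] [0.531 0.358]
scene2 95 8 [0.529 0.331] [0.532 0.35 ]
scene2 100 25 [0.521 0.329] [0.537 0.35 ]
scene2 105 20 [0.518 0.328] [0.539 0.351]
scene2 110 25 [0.529 0.328] [0.539 0.35 ]
scene2 115 18 [0.53  0.333] [0.538 0.351]
scene2 120 6 [0.536 0.333] [0.539 0.345]
scene2 125 1 [0.529 0.351] [0.529 0.351]
scene2 135 6 [0.52  0.332] [0.552 0.352]
scene2 140 14 [0.527 0.328] [0.558 0.354]
scene2 145 7 [0.536 0.35 ] [0.559 0.354]
side2 55 18 [0.514 0.314] [0.527 0.354]
side2 60 27 [0.514 0.315] [0.527 0.356]
side2 65 21 [0.514 0.314] [0.527 0.359]
side2 70 27 [0.514 0.314] [0.528 0.356]
side2 75 20 [0.514 0.314] [0.527 0.358]
side2 80 23 [0.514 0.314] [0.527 0.357]
side2 85 57 [0.514 0.313] [0.526 0.357]
side2 90 3 [0.52  0.317] [0.523 0.325]
side2 95 13 [0.515 0.326] [0.527 0.336]
side2 100 21 [0.51  0.325] [0.534 0.332]
side2 105 37 [0.508 0.325] [0.535 0.343]
side2 110 31 [0.509 0.325] [0.535 0.342]
side2 115 29 [0.509 0.326] [0.535 0.344]
side2 120 27 [0.509 0.326] [0.535 0.346]
side2 125 29 [0.509 0.325] [0.535 0.336]
side2 130 24 [0.508 0.325] [0.539 0.336]
side2 135 38 [0.504 0.324] [0.548 0.339]
side2 140 65 [0.495 0.322] [0.552 0.346]
side2 145 94 [0.495 0.323] [0.556 0.349]
```

All three cameras put the shut fingertips at z of about 96 mm. With the reported TCP at 79 mm they should be at 57, so they closed above the bar. I measure this offset precisely.

```bash
python3 - <<'E'
from h import *
c=load("wrist2");P=cloud(c)
for v in range(246,260,1): print(v,[int(round(x)) for x in P[v,266:294:4,2]*1000])
for n in ("side2","scene2"):
    Q=cloud(load(n)).reshape(-1,3);Q=Q[np.isfinite(Q[:,2])]
    Q=Q[(abs(Q[:,0]-.522)<.02)&(abs(Q[:,1]-.338)<.014)&(Q[:,2]>.0905)&(Q[:,2]<.104)]
    print(n,np.sort((Q[:,2]*1000).round(1)))
E
```

```text
246 [88, 88, 88, 86, 86, 87, 51]
247 [87, 87, 88, 87, 87, 87, 51]
248 [87, 87, 88, 87, 87, 88, 50]
249 [87, 86, 87, 87, 88, 87, 50]
250 [87, 88, 87, 88, 86, 87, 50]
251 [87, 87, 86, 87, 87, 87, 51]
252 [86, 87, 87, 87, 88, 87, 51]
253 [97, 97, 98, 97, 96, 97, 97]
254 [99, 97, 99, 98, 98, 99, 99]
255 [99, 99, 100, 99, 98, 99, 99]
256 [101, 100, 101, 101, 102, 101, 101]
257 [101, 101, 101, 103, 102, 101, 101]
258 [103, 102, 102, 103, 103, 103, 103]
259 [103, 104, 104, 104, 104, 103, 103]
side2 [ 91.   95.6  95.6  96.   96.2  96.3  96.6  96.9  97.5  98.3  98.7  98.9
  99.1  99.3 100.2 100.7 100.7 100.8 100.8 101.  102.  102.  102.5 102.6
 102.7 102.9 103.3 103.3 103.7 103.8 103.9 104. ]
scene2 [ 90.5  92.9  93.5  95.   95.2  95.7  96.4  96.5  96.6  98.   99.5  99.9
 100.2 100.2 100.5 100.6 100.7 100.9 101.5 101.7 102.6 102.8 102.9 103.1
 103.1 103.1 103.1 103.7]
```

Shut tips are at z of about 96, an offset of roughly +39 mm, and x/y are right. I open partly, descend 36 mm (tips at about 60) and close again.

step_arm(
  targets=[
    [0,0,0,0,0.4],
    [0,0,0,0,0.4],
    [0,0,0,0,0.4],
    [0,0,0,0,0.4],
    [0,0,0,0,0.4],
    [0,0,4,0,0.4],
    [0,0,10,0,0.4],
    [0,0,17,0,0.4],
    [0,0,24,0,0.4],
    [0,0,30,0,0.4],
    [0,0,34,0,0.4],
    [0,0,36,0,0.4],
    [0,0,36,0,0.4],
  ],
)

```text
t: 4.18
eef_pos: [0.522, 0.3376, 0.0423]
tool_rot: [0.0, 1.0, 0.011, -0.0]
contact_force: [0.5, -0.8, 0.3]
gripper_width: 0.597
```

step_arm(
  targets=[
    [0,0,0,0,0.6],
    [0,0,0,0,0.8],
    [0,0,0,0,1],
    [0,0,0,0,1],
    [0,0,0,0,1],
    [0,0,0,0,1],
    [0,0,0,0,1],
  ],
  newtons=80,
)

```text
t: 4.77
eef_pos: [0.5211, 0.338, 0.0436]
tool_rot: [0.0, 1.0, 0.012, -0.001]
contact_force: [-5.3, -1.1, 6.2]
gripper_width: 0.128
```

```bash
python3 - <<'E'
from h import *
o=bot.get_obs();print(o["eef_pos"],o["gripper_width"],o["contact_force"],o["torque"])
c=snap("wrist","3")
im=cv2.convertScaleAbs(c["frame"][150:350,180:380,::-1],alpha=3); cv2.imwrite("pics/w3z.png",cv2.resize(im,None,fx=3,fy=3))
E
```

```text
[0.52106724 0.33800294 0.04356557] 0.12756071594408536 [-5.3262545  -1.05005937  6.18788477] [-0.25362079  0.90741231  0.10162282]
```

View pics/w3z.png

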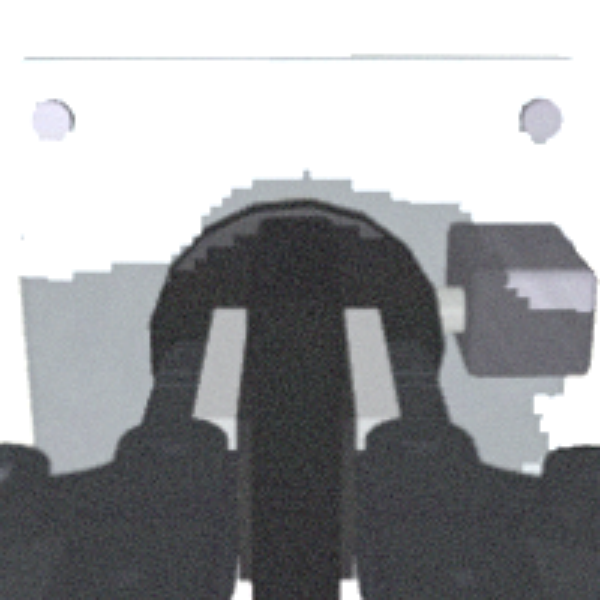

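The jaws hold the bar (width 0.128, about 11 mm). Now I turn it clockwise, which is positive spin.

step_arm(
  targets=[
    [0,0,-1,2,1],
    [0,0,-1,6,1],
    [0,0,-1,10,1],
    [0,0,-1,14,1],
    [0,0,-1,18,1],
    [0,0,-1,22,1],
    [0,0,-1,26,1],
    [0,0,-1,30,1],
    [0,0,-1,34,1],
    [0,0,-1,38,1],
  ],
)

```text
t: 5.65
eef_pos: [0.5213, 0.3379, 0.0437]
tool_rot: [0.0, 0.949, -0.316, -0.001]
contact_force: [-1.1, -0.4, -3.6]
gripper_width: 0.126
```

step_arm(
  targets=[
    [0,0,0,4,1],
    [0,0,0,8,1],
    [0,0,0,12,1],
    [0,0,0,16,1],
    [0,0,0,20,1],
    [0,0,0,24,1],
    [0,0,0,27,1],
    [0,0,0,29,1],
    [0,0,0,30,1],
    [0,0,0,30,1],
    [0,0,0,30,1],
  ],
)

```text
t: 6.57
eef_pos: [0.5215, 0.3376, 0.0436]
tool_rot: [0.001, 0.835, -0.549, -0.0]
contact_force: [-1.8, -0.8, -2.8]
gripper_width: 0.127
```

```bash
python3 - <<'E'
from h import *
o=bot.get_obs();print(o["eef_pos"],o["tool_rot"],o["q"],o["gripper_width"],o["contact_force"],o["torque"])
c=snap("wrist","4")
im=cv2.convertScaleAbs(c["frame"][100:400,80:480,::-1],alpha=3); cv2.imwrite("pics/w4z.png",cv2.resize(im,None,fx=2,fy=2))
E
```

```text
[0.52151194 0.33764782 0.04363922] [ 5.93136066e-04  8.35495485e-01 -5.49496815e-01 -4.40249518e-04] [-1.09390914  0.67313124  0.58691163  1.84644549 -0.51403754  0.77947231
 -1.39545376] 0.12730072575744716 [-1.83114032 -0.84385513 -2.78550105] [-0.10129394  0.30701728 -0.19093056]
```

View pics/w4z.png

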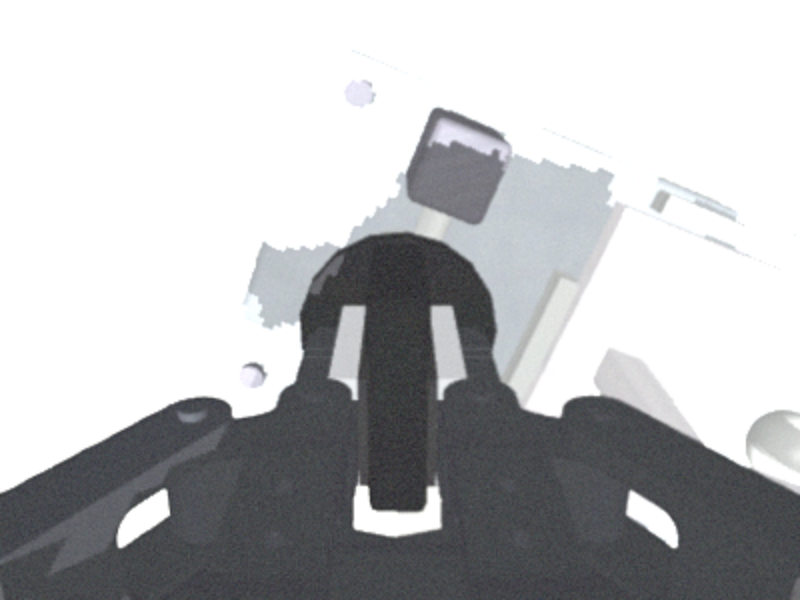

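The knob turned with the gripper through about 68°. I open part-way, so as not to touch the handle, and rise.

step_arm(
  targets=[
    [0,0,0,0,0.7],
    [0,0,0,0,0.65],
    [0,0,0,0,0.65],
    [0,0,0,0,0.65],
    [0,0,-4,0,0.65],
    [0,0,-14,0,0.65],
    [0,0,-30,0,0.65],
    [0,0,-50,0,0.65],
    [0,0,-70,0,0.65],
    [0,0,-90,0,0.65],
    [0,0,-110,0,0.65],
    [0,0,-125,0,0.65],
    [0,0,-130,0,0.65],
    [0,0,-130,0,0.65],
  ],
)

```text
t: 7.78
eef_pos: [0.5233, 0.3383, 0.176]
tool_rot: [-0.002, 0.835, -0.55, 0.0]
contact_force: [-0.1, 0.9, 0.1]
gripper_width: 0.349
```

```bash
python3 - <<'E'
from h import *
o=bot.get_obs();print(o["eef_pos"],o["tool_rot"],o["q"],o["gripper_width"],o["contact_force"])
c=snap("wrist","5");a=snap("scene","5");b=snap("side","5")
im=cv2.convertScaleAbs(c["frame"][:,:,::-1],alpha=1.8); cv2.imwrite("pics/w5z.png",im)
crop(b,120,60,130,170,3.5,"sd5")
for n in ("scene5","side5","wrist5"):
    P=cloud(load(n)).reshape(-1,3); P=P[np.isfinite(P[:,2])]
    P=P[(P[:,0]>.45)&(P[:,0]<.6)&(P[:,1]>.1)&(P[:,1]<.4)]
    for lo,hi,y0,y1,nm in ((.077,.085,.13,.285,"handle"),(.084,.093,.3,.38,"knob")):
        Q=P[(P[:,2]>lo)&(P[:,2]<hi)&(P[:,1]>y0)&(P[:,1]<y1)]
        if len(Q)>15:
            r=cv2.minAreaRect(Q[:,:2].astype(np.float32)*1000);print(n,nm,len(Q),np.round(r[0],1),np.round(r[1],1),round(r[2],2),np.median(Q[:,2]).round(4))
E
```

```text
[0.52328685 0.3382553  0.17600778] [-1.65441339e-03  8.35230865e-01 -5.49896806e-01  4.09088022e-04] [-1.18180048  0.51169608  0.70584651  1.76457704 -0.38663712  1.00484067
 -1.49335367] 0.3486178987479107 [-0.13455679  0.85390394  0.05686159]
scene5 handle 387 [525.9 213.6] [ 15.5 121.2] 1.66 0.0812
scene5 knob 148 [523.4 338.2] [45.2 12.9] 25.73 0.0878
side5 handle 314 [523.8 211.6] [ 13.4 123.5] 1.08 0.0816
side5 knob 112 [520.6 336.4] [46.8 15.2] 24.89 0.0878
wrist5 handle 2006 [524.7 212.8] [ 13.3 122.4] 1.7 0.08
wrist5 knob 926 [521.8 338. ] [46.  11.6] 23.25 0.0869
```

View pics/w5z.png

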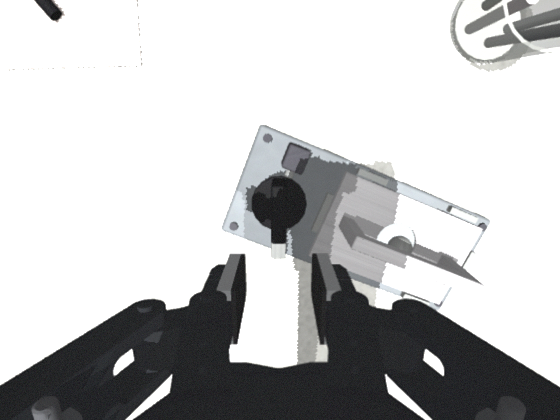

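View pics/sd5.png

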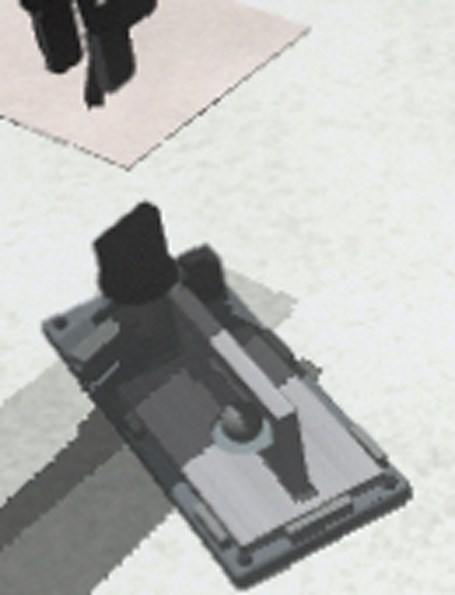

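The knob's long axis now lies at 23°, against 91.4° before, so it moved 68° (1.19 rad) and stayed over. Handle centre is (524.7, 212.7) at 1.6°. Now I move above the handle.

step_arm(
  targets=[
    [6,2,0,-4,0.5],
    [18,7,0,-10,0.4],
    [30,12,0,-16,0.4],
    [42,17,0,-22,0.4],
    [54,22,0,-28,0.4],
    [66,27,0,-34,0.4],
    [78,32,0,-40,0.4],
    [88,36,0,-46,0.4],
    [98,40,0,-52,0.4],
    [106,43,0,-58,0.4],
    [112,46,0,-63,0.4],
    [116,47,0,-67,0.4],
    [116,47,0,-68,0.4],
    [116,47,0,-68,0.4],
    [116,47,0,-68,0.4],
  ],
)

```text
t: 9.18
eef_pos: [0.5246, 0.213, 0.1734]
tool_rot: [0.0, 1.0, 0.01, -0.0]
contact_force: [0.1, 0.2, 0.4]
gripper_width: 0.6
```

```bash
python3 - <<'E'
from h import *
for i in range(3):
    o=bot.get_obs();print(o["eef_pos"],o["tool_rot"],o["gripper_width"],o["contact_force"])
    c=snap("wrist","6")
im=cv2.convertScaleAbs(c["frame"][:,:,::-1],alpha=2); cv2.imwrite("pics/w6z.png",im)
E
```

```text
[0.52460282 0.21298446 0.17339216] [ 1.68929359e-04  9.99945714e-01  1.04063974e-02 -4.98158795e-04] 0.6004830512908609 [0.13560058 0.22873366 0.38699877]
[0.52466614 0.21313854 0.17350884] [ 1.46938802e-04  9.99942598e-01  1.07072011e-02 -3.67490949e-04] 0.6048037047898973 [ 0.13446409 -0.08080287  0.16160255]
[0.52474639 0.21321519 0.17363542] [ 1.17401027e-04  9.99940472e-01  1.09077150e-02 -2.46541019e-04] 0.6026237286441096 [ 0.21867043  0.36768153 -0.39460135]
```

View pics/w6z.png

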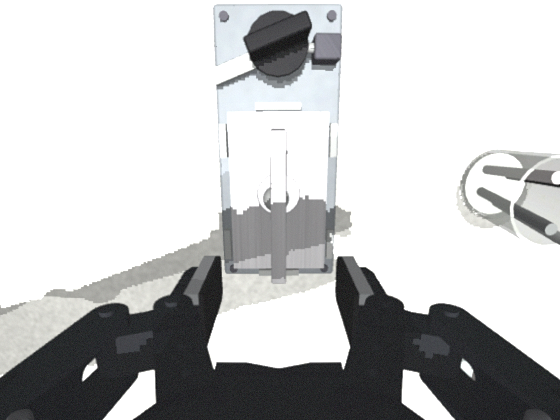

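The handle is centred between the jaws at column 278, the knob is over and its tongue clear of the tray. I descend so the tips reach about 57 mm.

step_arm(
  targets=[
    [0,0,5,0,0.4],
    [0,0,18,0,0.4],
    [0,0,34,0,0.4],
    [0,0,50,0,0.4],
    [0,0,66,0,0.4],
    [0,0,82,0,0.4],
    [0,0,96,0,0.4],
    [0,0,108,0,0.4],
    [0,0,118,0,0.4],
    [0,0,126,0,0.4],
    [0,0,131,0,0.4],
    [0,0,133,0,0.4],
    [0,0,133,0,0.4],
  ],
)

```text
t: 10.42
eef_pos: [0.525, 0.2127, 0.0408]
tool_rot: [0.0, 1.0, 0.011, -0.0]
contact_force: [0.0, -0.2, 1.0]
gripper_width: 0.599
```

```bash
python3 - <<'E'
from h import *
o=bot.get_obs();print(o["eef_pos"],o["tool_rot"],o["gripper_width"],o["contact_force"])
b=snap("side","7");a=snap("scene","7");c=snap("wrist","7")
crop(b,120,60,130,170,3.5,"sd7");crop(a,300,180,160,120,5,"sc7")
E
```

```text
[0.52500861 0.21272341 0.0408339 ] [ 2.77121982e-05  9.99937633e-01  1.11679411e-02 -7.84593507e-05] 0.5992080358278281 [ 0.00715263 -0.24414616  0.99544766]
```

View pics/sd7.png

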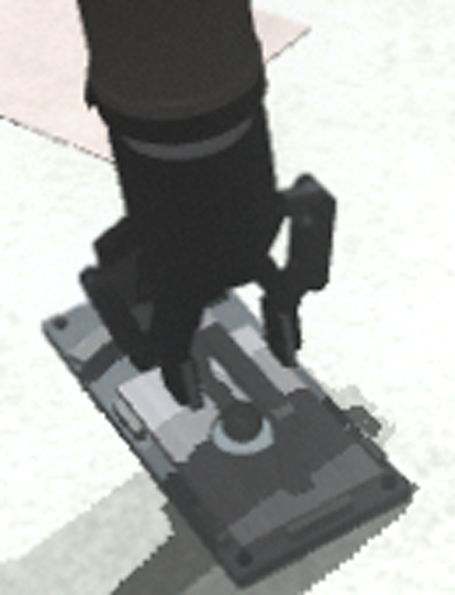

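View pics/sc7.png

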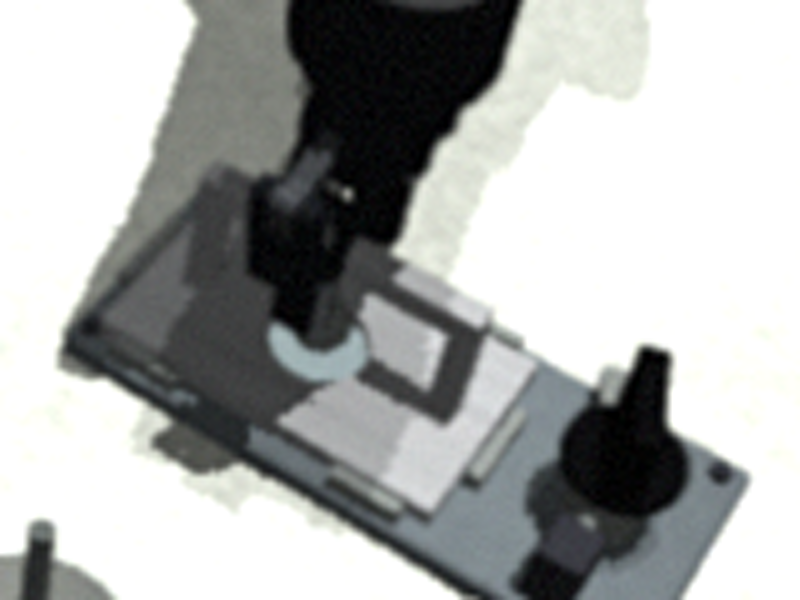

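The fingers straddle the bar in both views. Now I close gently.

step_arm(
  targets=[
    [0,0,0,0,0.5],
    [0,0,0,0,0.58],
    [0,0,0,0,0.66],
    [0,0,0,0,0.72],
    [0,0,0,0,0.77],
    [0,0,0,0,0.81],
    [0,0,0,0,0.85],
    [0,0,0,0,0.88],
    [0,0,0,0,0.92],
    [0,0,0,0,1],
    [0,0,0,0,1],
    [0,0,0,0,1],
    [0,0,0,0,1],
  ],
  newtons=60,
)

```text
t: 11.65
eef_pos: [0.5247, 0.2127, 0.0411]
tool_rot: [-0.0, 1.0, 0.011, -0.0]
contact_force: [-2.6, -0.4, 5.4]
gripper_width: 0.127
```

```bash
python3 - <<'E'
from h import *
o=bot.get_obs();print(o["eef_pos"],o["tool_rot"],o["gripper_width"],o["contact_force"],o["torque"])
c=snap("wrist","8")
im=cv2.convertScaleAbs(c["frame"][:,:,::-1],alpha=2); cv2.imwrite("pics/w8z.png",im)
E
```

```text
[0.52473453 0.21273998 0.04106047] [-3.02593249e-05  9.99936883e-01  1.12324735e-02 -2.44483659e-04] 0.12725402716093573 [-2.59008423 -0.38389501  5.37829979] [-0.13126044  0.62250152  0.03197688]
```

View pics/w8z.png

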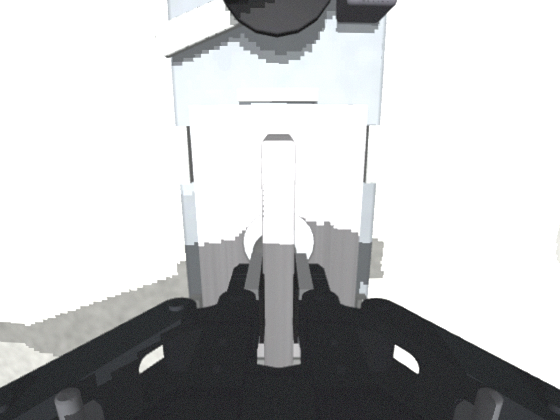

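step_arm(
  targets=[
    [0,0,-1,0,1],
    [0,0,-2,0,1],
    [0,0,-4,0,1],
    [0,0,-6,0,1],
    [0,0,-9,0,1],
    [0,0,-12,0,1],
    [0,0,-15,0,1],
    [0,0,-18,0,1],
    [0,0,-21,0,1],
    [0,0,-24,0,1],
    [0,0,-27,0,1],
    [0,0,-30,0,1],
    [0,0,-33,0,1],
    [0,0,-36,0,1],
    [0,0,-39,0,1],
    [0,0,-42,0,1],
    [0,0,-44,0,1],
    [0,0,-46,0,1],
    [0,0,-47,0,1],
    [0,0,-47,0,1],
  ],
)

```text
t: 13.37
eef_pos: [0.5251, 0.2128, 0.0882]
tool_rot: [-0.0, 1.0, 0.011, 0.0]
contact_force: [0.7, -0.2, -3.8]
gripper_width: 0.127
```

```bash
python3 - <<'E'
from h import *
o=bot.get_obs();print(o["eef_pos"],o["tool_rot"],o["gripper_width"],o["contact_force"],o["torque"])
b=snap("side","9");a=snap("scene","9")
crop(b,110,60,140,170,3.5,"sd9");crop(a,290,150,180,150,4.4,"sc9")
for n in ("scene9","side9"):
    P=cloud(load(n)).reshape(-1,3);P=P[np.isfinite(P[:,2])&(abs(P[:,0]-.525)<.056)&(P[:,1]>.13)&(P[:,1]<.29)&(P[:,2]>.058)&(P[:,2]<.078)]
    A=np.c_[P[:,:2]-[.525,.2127],np.ones(len(P))];s=np.linalg.lstsq(A,P[:,2],rcond=None)[0];k=abs(A@s-P[:,2])<.003;s=np.linalg.lstsq(A[k],P[k,2],rcond=None)[0];print(n,len(P),s)
E
```

```text
[0.5250548  0.21279262 0.08821851] [-9.81197104e-05  9.99936976e-01  1.12258810e-02  1.19032528e-04] 0.12662179061427792 [ 0.70157977 -0.21260921 -3.82488797] [-0.00556979 -0.01163586  0.03859357]
scene9 2512 [-0.00530122 -0.00486009  0.0673249 ]
side9 2090 [0.0020295  0.00639274 0.06777425]
```

View pics/sd9.png

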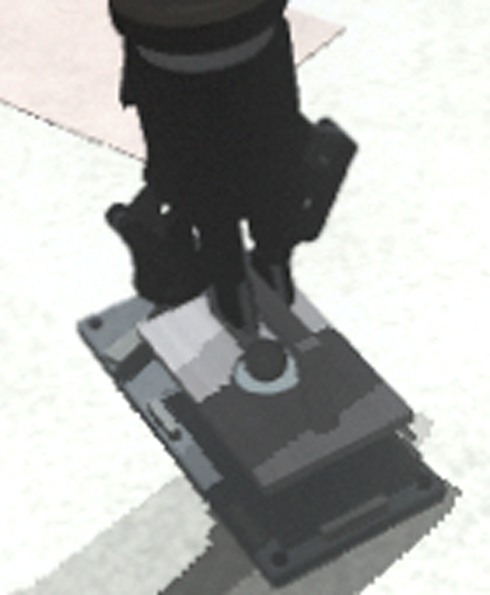

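View pics/sc9.png

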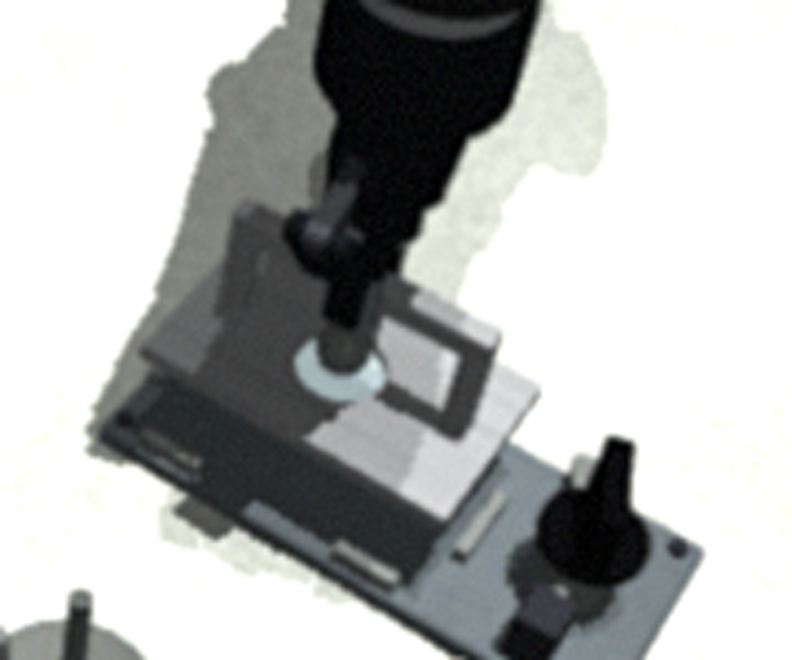

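The tray is level (tilt under 0.01 rad), its underside is at about 60 mm and the ball is in its pocket. I carry it along −y with smooth ramps.

step_arm(
  targets=[
    [0,0,-1,0,1],
    [0,0,-3,0,1],
    [0,1,-6,0,1],
    [0,2,-9,0,1],
    [0,4,-12,0,1],
    [0,7,-15,0,1],
    [0,11,-18,0,1],
    [0,16,-21,0,1],
    [0,21,-24,0,1],
    [0,27,-27,0,1],
    [0,33,-30,0,1],
    [0,39,-33,0,1],
    [0,45,-36,0,1],
    [0,51,-39,0,1],
    [0,57,-42,0,1],
    [0,63,-45,0,1],
    [0,69,-47,0,1],
    [0,75,-49,0,1],
    [0,81,-50,0,1],
    [0,87,-50,0,1],
  ],
)

```text
t: 15.13
eef_pos: [0.5271, 0.1252, 0.1382]
tool_rot: [-0.0, 1.0, 0.011, 0.0]
contact_force: [-0.1, 0.5, -3.9]
gripper_width: 0.127
```

step_arm(
  targets=[
    [0,6,0,0,1],
    [0,12,0,0,1],
    [0,18,0,0,1],
    [0,24,0,0,1],
    [0,30,0,0,1],
    [0,36,0,0,1],
    [0,42,0,0,1],
    [0,48,0,0,1],
    [0,54,0,0,1],
    [0,60,0,0,1],
    [0,66,0,0,1],
    [0,72,0,0,1],
    [0,78,0,0,1],
    [0,84,0,0,1],
    [0,90,0,0,1],
    [0,96,0,0,1],
    [0,102,0,0,1],
    [0,108,0,0,1],
    [0,114,0,0,1],
    [0,120,0,0,1],
  ],
)

```text
t: 16.8
eef_pos: [0.5296, 0.0052, 0.138]
tool_rot: [-0.0, 1.0, 0.011, 0.0]
contact_force: [-0.3, -0.8, -4.4]
gripper_width: 0.125
```

step_arm(
  targets=[
    [0,6,0,0,1],
    [0,12,0,0,1],
    [0,18,0,0,1],
    [0,24,0,0,1],
    [0,30,0,0,1],
    [0,36,0,0,1],
    [0,42,0,0,1],
    [0,48,0,0,1],
    [0,54,0,0,1],
    [0,60,0,0,1],
    [0,66,0,0,1],
    [0,72,0,0,1],
    [0,78,0,0,1],
    [0,84,0,0,1],
    [0,89,0,0,1],
    [0,93,0,0,1],
    [0,96,0,0,1],
    [0,98,0,0,1],
    [0,99,0,0,1],
    [0,99,0,0,1],
  ],
)

```text
t: 18.47
eef_pos: [0.5319, -0.0933, 0.138]
tool_rot: [-0.0, 1.0, 0.011, -0.0]
contact_force: [0.5, 0.1, -3.0]
gripper_width: 0.131
```

```bash
python3 - <<'E'
from h import *
o=bot.get_obs();print(o["eef_pos"],o["tool_rot"],o["gripper_width"],o["contact_force"],o["torque"])
b=snap("side","10");a=snap("scene","10");c=snap("wrist","10")
S=np.array([534.7,-173.3])
for n in ("scene10","side10"):
    P=cloud(load(n)).reshape(-1,3);P=P[np.isfinite(P[:,2])]
    F=P[(abs(P[:,0]-.534)<.04)&(abs(P[:,1]+.175)<.04)&(P[:,2]>.055)&(P[:,2]<.064)]
    if len(F)>10: print(n,"lens",len(F),cv2.minEnclosingCircle(F[:,:2].astype(np.float32)*1000))
E
```

```text
[ 0.53185109 -0.09329111  0.1379842 ] [-1.84099497e-05  9.99937685e-01  1.11635535e-02 -1.11677301e-05] 0.13106635334089936 [ 0.48455161  0.09223211 -2.95604507] [ 0.00149633  0.0266433  -0.02031253]
scene10 lens 92 ((540.6640014648438, -173.32786560058594), 21.40511703491211)
side10 lens 751 ((533.1183471679688, -177.05934143066406), 24.34253692626953)
```

View pics/side10.png

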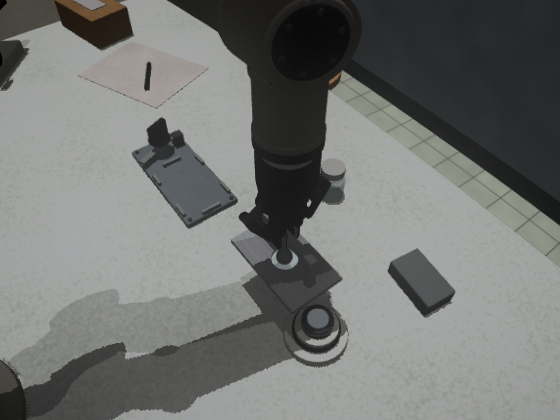

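View pics/scene10.png

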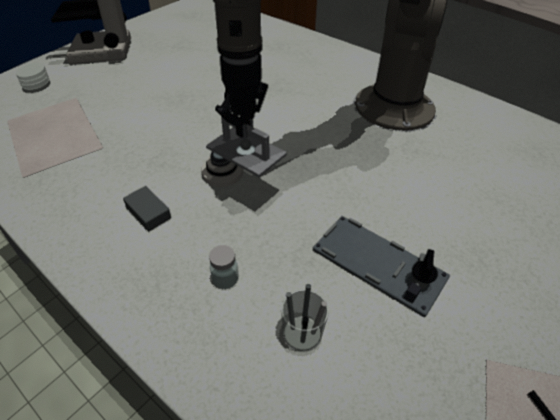

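View pics/wrist10.png

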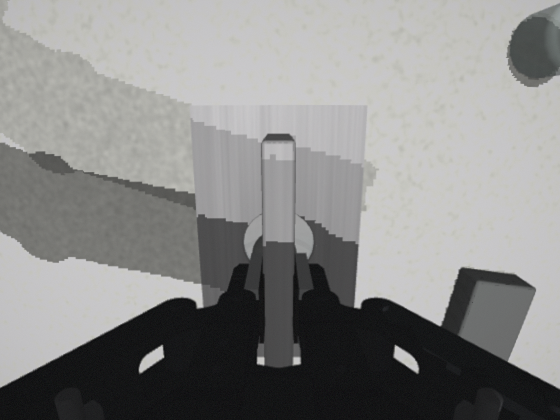

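Ball, tray and bystanders look fine. 82 mm remains along tool y.

step_arm(
  targets=[
    [0,1,0,0,1],
    [0,3,0,0,1],
    [0,6,0,0,1],
    [0,10,0,0,1],
    [0,15,0,0,1],
    [0,20,0,0,1],
    [0,26,0,0,1],
    [0,32,0,0,1],
    [0,38,0,0,1],
    [0,44,0,0,1],
    [0,50,0,0,1],
    [0,56,0,0,1],
    [0,62,0,0,1],
    [0,67,0,0,1],
    [0,71,0,0,1],
    [0,75,0,0,1],
    [0,78,0,0,1],
    [0,80,0,0,1],
    [0,81,0,0,1],
    [0,82,0,0,1],
  ],
)

```text
t: 20.28
eef_pos: [0.5337, -0.1751, 0.1379]
tool_rot: [-0.0, 1.0, 0.011, -0.0]
contact_force: [0.4, -0.9, -5.3]
gripper_width: 0.131
```

step_arm(
  targets=[
    [0,0,0,0,1],
    [0,0,0,0,1],
    [0,0,0,0,1],
    [0,0,0,0,1],
    [0,0,0,0,1],
    [0,0,0,0,1],
    [0,0,0,0,1],
    [0,0,0,0,1],
  ],
)

```text
t: 20.95
eef_pos: [0.5337, -0.1751, 0.138]
tool_rot: [-0.0, 1.0, 0.011, 0.0]
contact_force: [-0.6, 0.4, -4.8]
gripper_width: 0.127
```

```bash
python3 - <<'E'
from h import *
o=bot.get_obs();print(o["eef_pos"],o["tool_rot"],o["gripper_width"],o["contact_force"],o["torque"])
b=snap("side","11");a=snap("scene","11")
crop(b,230,220,170,160,3.5,"sd11");crop(a,160,90,130,110,5,"sc11")
for n in ("scene11","side11"):
    P=cloud(load(n)).reshape(-1,3);P=P[np.isfinite(P[:,2])]
    T=P[(abs(P[:,0]-.534)<.056)&(abs(P[:,1]+.175)<.085)&(P[:,2]>.111)&(P[:,2]<.125)]
    r=cv2.minAreaRect(T[:,:2].astype(np.float32)*1000);print(n,"tray",len(T),np.round(r[0],1),np.round(r[1],1),r[2])
    A=np.c_[T[:,:2]-[.534,-.175],np.ones(len(T))];print(np.linalg.lstsq(A,T[:,2],rcond=None)[0])
    F=P[(abs(P[:,0]-.534)<.06)&(abs(P[:,1]+.175)<.06)&(P[:,2]>.05)&(P[:,2]<.064)];print("lens pts",len(F),cv2.minEnclosingCircle(F[:,:2].astype(np.float32)*1000) if len(F) else 0)
    K_=P[(abs(P[:,0]-.522)<.03)&(abs(P[:,1]-.338)<.03)&(P[:,2]>.084)&(P[:,2]<.093)];r=cv2.minAreaRect(K_[:,:2].astype(np.float32)*1000);print("knob",r)
E
```

```text
[ 0.53367841 -0.1751497   0.13798902] [-3.03543201e-05  9.99937064e-01  1.12190789e-02  2.53291685e-06] 0.1269730033614515 [-0.56025282  0.36382283 -4.83195835] [ 0.01799307  0.00053517 -0.01813663]
scene11 tray 1508 [ 534.7 -173.6] [ 92.7 156.6] 1.3575754165649414
[-0.00605047 -0.0076132   0.11676968]
lens pts 127 ((537.6087646484375, -173.0703582763672), 24.035472869873047)
knob ((522.7213745117188, 338.80462646484375), (45.74190139770508, 12.602385520935059), 22.69258689880371)
side11 tray 4292 [ 534.3 -175.3] [ 92.7 151.3] 1.057473063468933
[ 5.30043072e-05 -5.12832633e-04  1.16870385e-01]
lens pts 2 ((509.0801086425781, -179.08749389648438), 0.8273338079452515)
knob ((519.3106689453125, 336.6991271972656), (45.87010955810547, 14.684696197509766), 25.558250427246094)
```

View pics/sd11.png

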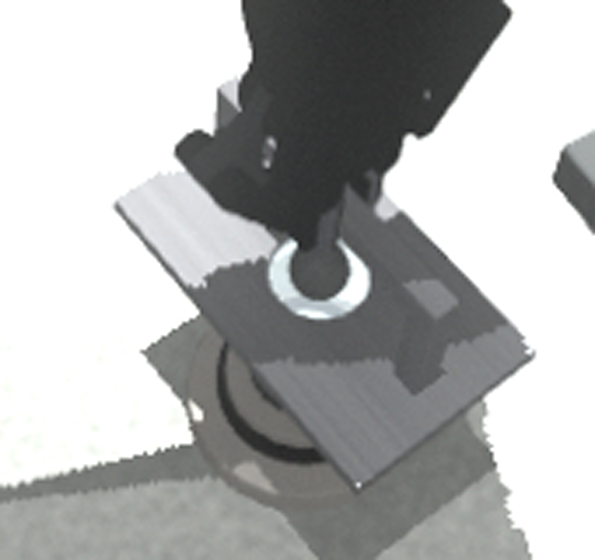

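View pics/sc11.png

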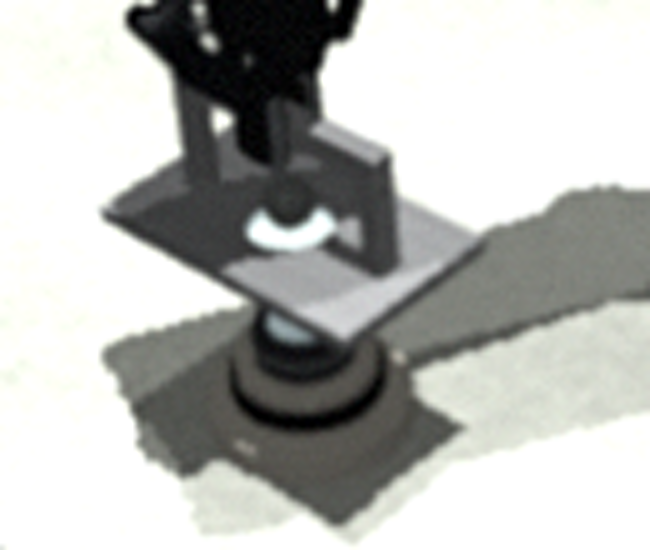

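The tray centre is within about 2 mm of the lens axis. Its underside is at about 109 mm (49 mm above the lens), it is level, the ball is in its pocket and the knob is still over. I hand it in.

```bash
python3 -c "
from station import bot
print(bot.hand_in())"
```

```text
the job is handed in; nothing more can be done
None
```

I turned the knob about 68° clockwise, and it stayed over at the stop. I then lifted the tray by its handle, carried it to the microscope and handed the job in at about 21 s. The hand-in gave no verdict.

**Last checks before hand-in:**
- **Tray position:** the pocket is within about 2 mm of the lens axis. The underside is at about z = 109 mm, roughly 49 mm above the lens.
- **Level and still:** tilt is under 0.01 rad and the measured pose was steady between readings.
- **Grip:** the gripper opening reads 0.127 (about 11 mm) on the handle, at 60 N.
- **Ball:** it was visible in its pocket in both the scene and side views.
- **Knob:** its bar still lies at about 23–25°, against 91° at the start (about 1.2 rad).
- **Bystanders:** the jar, slide box and pen cup looked untouched in the pictures. I did not measure their positions again.

**What disagreed:**
- **Fingertip height:** the tips stood about 39 mm higher than the stated reach from the TCP implies, as all three cameras showed. The first knob grip therefore closed on air above the bar. I corrected for this in every later move.
- **Camera agreement:** the scene and side cameras differ by 2–3 mm, so I used their average for the lens, checked against the wrist camera's offset at the dock.

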